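# Index the cuttings propagator and hold its lid open for misting

### The arm

A 6-joint arm with a two-finger parallel gripper is mounted at the origin on the work surface. World frame = base frame: x ahead of the robot, y to its left, z up, the work surface at z = 0. Lengths are in m, angles in rad, forces in N, time in s.
With the tool pointing down it reaches from about 0.35 to 0.775 m from the base axis. Payload 5.5 kg.
Tool frame: the origin (TCP) lies on the centre line of the jaws, within the pads' length; the fingertips stand 11 mm ahead of it and the grasp point (between the pads) lies 8 mm behind it (env.tip_extent is the distance from the TCP to the fingertips, in m); z points along the fingers, y is the line along which they close (so a half turn about z gives the same grasp; the last joint's range is limited). The gripper opens to 85 mm and grips with 20 to 120 N. Pads are 22 mm wide; open, the fingers measure 114 mm over their backs; the gripper's body (76 mm by 85 mm) begins 54 mm behind the grasp point. The pads swing forward as they close: fully open they stand 13 mm farther back than shut.
Start: joints at [-1.439, 0.313, 0.046, 1.304, 0, 1.431], TCP at [0.154, -0.554, 0.242] pointing down, gripper open.
Joint ranges: [-2.76, 2.76], [-0.86, 1.69], [-1.03, 1.26], [-2.2, 2.34], [-1.47, 1.5], [-3.14, 3.14]. Speed limits (rad/s): [2.57, 2.57, 3.14, 3.14, 3.14, 3.14].

### API

Orientations are given as a unit quaternion [w, x, y, z].
In Python, from workcell import env gives the robot as it stands.
- The arm moves only by the shell command python3 -m jog 'ROWS' [FORCE]. ROWS is JSON, a list of rows, each a list of 5 numbers: the gripper's target within -1 to 1 (shut at 1, half-way at 0, fully open at -1), then the shift along the tool's x, y, z in m, then the turn about the tool's z in degrees. In form: [[fingers, tx, ty, tz, turn], ...]. A call has 1 to 5 rows; each row shifts and turns the commanded pose from where the row before left it, along the tool's axes as they then stand; what a row does not reach is not made up. A row lasts 1/12 s, in which the tool goes at most 41.7 mm and 7.16 degrees, less where a joint would pass 70% of its speed; a pose out of reach is approached as far as the arm can. A call is refused whole if a number of a shift passes 0.0417 or a number of a turn 7.16, either way. A call with a gripper value outside its range is refused whole. The fingers move at their own pace and stop on an object; FORCE is the grip in N (left out, the last holds). Time passes only in rows, so rows that do not move let the fingers close. It gives the time, the measured TCP pose, the force, the opening and the grip force at its end, in the units of the state.
- env.get_state(): the state, without advancing time (a new reading comes with each control period).
- env.read_camera(name): name is "side" or "top" or "wrist"; returns a dict with "img" (384x512x3 uint8, red, green, blue), "fov_y" (degrees; the focal length in pixels is half the picture's height over the tangent of half this angle, whatever the lens; pixels are square), "cx", "cy" (the principal point, pixels), "T" (4x4, takes a point from camera to world coordinates). Camera axes: x right, y up, looking along -z (the intrinsics and any distortion apply to the point x, -y, -z); pixel columns grow to the right and rows downward; lengths in m; the calibration is good to about 2 mm. A picture is of the moment at which its call begins. There is no depth.
- env.hand_in(): hands the job in; it is judged then, once.
The state is a dict: "clock": time; "joint_pos": joint angles; "qvel": joint speeds; "tau": joint torques, N m; "tcp_pos": TCP position; "orientation": TCP orientation; "wrist_force": force on the tool from outside, world axes, zero at the start; "ft_torque": the same for the moment, N m; "finger_gap": finger opening in m; "grip_force": force on a finger pad.
Only numpy, scipy, OpenCV 4.12 (cv2) and the standard library are available. Lean on these libraries where they do the work, as an engineer would, in place of code of your own. Each camera call takes 0.05 s, during which the arm holds its last target. There are 200 camera calls.

### The job

Turn the propagator on its turntable a quarter turn counter-clockwise (seen from above), lid still shut, until it drops into its detent with the lid's handle on the side of the pointer tab of the stand. Then lift the lid to 45 degrees and hold it there so that the cuttings can be misted; the lid falls shut if let go, so finish still holding it. Do not knock over or shove away the two pots, the beaker and the amber bottle standing round it.

Things in the scene. Friction and masses are not known exactly. Their poses are not given: they have to be found in the camera images.
- stand: Fixed grey square foot (260 x 260 x 10 mm) under the round turntable; origin on the work surface, on the turntable's vertical axis. A steel pointer tab (30 mm wide, 30 mm high) sticks out 50 mm from under the disc along the stand's -x axis, roughly towards the robot.
- disc (a point): Centre of the turntable's top, 37 mm above the work surface: a round aluminium disc of 185 mm radius. On it, centred and turning with it: a black open tray, 170 mm from hinge side to handle side and 200 mm wide, walls 75 mm high (top 112 mm above the work surface), small potted cuttings fixed in it, and the lid.
- turntable (a joint): Turntable angle, rad, growing counter-clockwise from above. 1.571: wanted detent, handle over the pointer tab (stand's -x). Starts near the other detent, 0 (handle along the stand's +y). Stops 0.1 beyond each. An index cam draws it into the nearer detent: up to about 1 N m (7 N at the pin) to bring it halfway, then it runs on by itself; damped; let go, it rests within 0.04 of a detent.
- pin_top (a point): Centre of the top of the upright round steel turning pin on the disc: 16 mm diameter, top 78 mm above the disc and 115 mm above the work surface; collar 32 mm wide, 6 mm high at its foot. 165 mm from the turntable's axis, 55 degrees counter-clockwise (from above) from the handle; 27 mm clear of the tray's side wall. Turns with the disc; may be gripped or pushed.
- hinge (a point): Middle of the lid's level hinge line, 85 mm from the turntable's axis on the side away from the handle, 115 mm above the work surface; goes round with the turntable. At turntable 1.571 the line is parallel to the stand's y axis, at its +x side.
- lid (a joint): Lid angle about its hinge, rad: 0 shut (level), growing as the handle side rises; stop at 1.35. Clear flat panel in a grey frame, 175 mm from hinge to front edge, 206 mm wide, 6 mm thick, 0.28 to 0.46 kg. It always falls shut when let go. Wanted: 0.785 (45 degrees).
- handle (a point): Middle of the lid's handle: straight round steel bar, 10 mm diameter, 120 mm long, parallel to the hinge line and 220 mm from it, in the lid's plane, 40 mm clear of the lid's front edge on two thin arms at its ends (110 mm free between them). Lid shut: 115 mm above the work surface, 78 mm above the disc. Lid at 45 degrees: 271 mm above the work surface.
- pot_a: Bystander: square black pot, 85 mm wide, 75 mm high, with white grit and cuttings up to 145 mm; origin at the centre of its underside.
- pot_b: Bystander: the same kind of pot; origin at the centre of its underside.
- beaker: Bystander: glass beaker, 84 mm diameter, 110 mm high; origin at the centre of its underside.
- amber_bottle: Bystander: amber bottle, 84 mm diameter, 190 mm high; origin at the centre of its underside.

How it is judged:
On the way, in this order (a step that is already met when the one before it is completed fails the run):
1. the turntable is in the wanted detent with the lid still shut (value of joint turntable between 1.4908 and 1.6508 rad and value of joint lid below 0.12 rad), for 0.2 s.
2. the lid is held open at 45 degrees (value of joint turntable between 1.4908 and 1.6508 rad and value of joint lid between 0.6754 and 0.8954 rad and contact force between the fingers and lid above 0.4 N), for 0.2 s.
At the end, for the whole second after the job is handed in: The turntable rests in the wanted detent (within 0.08 rad), and the fingers still hold the lid, still, at 45 degrees (within 0.11 rad, about 6 degrees), with nothing else carrying it (all of step 2 and velocity of joint lid between -0.1 and 0.1 rad/s); the arm keeps its last pose, push and grip.
It fails at once if a bystander was knocked over or pushed more than 40 mm (distance of any of pot_a, pot_b, beaker, amber_bottle from where it was at the start of the episode above 0.04 m or angle between any of pot_a, pot_b, beaker, amber_bottle's own z axis and vertical above 0.5 rad).
It fails at once if the lid was lifted before the turntable was turned (value of joint lid above 0.3 rad and value of joint turntable below 1.27 rad).
It also fails if it takes over 54 s, if anything falls off the work surface, if the arm or the gripper's body presses on something with over 40 N, if the wrist force passes 120 N, or if a joint passes its speed limit or range.

## Working session

There is one attempt and no reset: what is moved stays moved. The work goes in short steps, Python scripts to look and compute and a shell command to move; the robot and the scene stay as the last step left them, time stands still between calls to the robot, and variables do not carry over. Pictures are saved under pics/ and viewed, at most 10 in all, crops included, and the job is handed in when it is done.

```bash
mkdir -p pics; ls; python3 - <<'E'
from workcell import env
import cv2,numpy as np,pickle
print(env.get_state(), env.tip_extent)
d={}
for n in ("top","side"):
    c=env.read_camera(n); d[n]=c
    print(n,{k:v for k,v in c.items() if k!='img'})
pickle.dump(d,open('c0.pkl','wb'))
cv2.imwrite('pics/a.png',cv2.resize(d['top']['img'][:,:,::-1],(800,600)))
cv2.imwrite('pics/b.png',cv2.resize(d['side']['img'][:,:,::-1],(800,600)))
E
```

```text
pics
{'clock': 0.0, 'joint_pos': array([-1.43858744e+00,  3.13986876e-01,  4.49895659e-02,  1.30358451e+00,
        6.22092117e-06,  1.43118250e+00]), 'qvel': array([ 0.00025778, -0.00078511,  0.00076688,  0.00076043, -0.00095907,
       -0.00071685]), 'tau': array([-3.28114271e-03, -4.80623531e+01,  2.98534906e+01,  1.92985323e-02,
       -2.50090397e-04,  2.91579011e-05]), 'tcp_pos': array([ 0.15430142, -0.5534122 ,  0.24142086]), 'orientation': array([-8.92730001e-04,  9.90777865e-01,  1.35493263e-01,  6.41580218e-06]), 'wrist_force': array([-0.02006267,  0.11196761,  0.2575157 ]), 'ft_torque': array([ 0.00746294,  0.01798417, -0.00753494]), 'grip_force': 0.0, 'finger_gap': 0.08530484134050258} 0.011
top {'fov_y': 47.66187636258104, 'cx': 257.6277375390569, 'cy': 186.12857972843597, 'T': array([[ 0.00504712,  0.99828997, -0.05823806,  0.49122373],
       [-0.99998635,  0.00495982, -0.00164352,  0.02626398],
       [-0.00135186,  0.05824556,  0.99830137,  1.18056997],
       [ 0.        ,  0.        ,  0.        ,  1.        ]])}
side {'fov_y': 46.1988145151201, 'cx': 272.9951520264496, 'cy': 187.04809523726274, 'T': array([[-0.99131185,  0.04320368, -0.12423471,  0.39960784],
       [-0.12967407, -0.47922558,  0.8680596 ,  0.89460901],
       [-0.02203308,  0.87662779,  0.48066439,  0.58401313],
       [ 0.        ,  0.        ,  0.        ,  1.        ]])}
```

View pics/a.png

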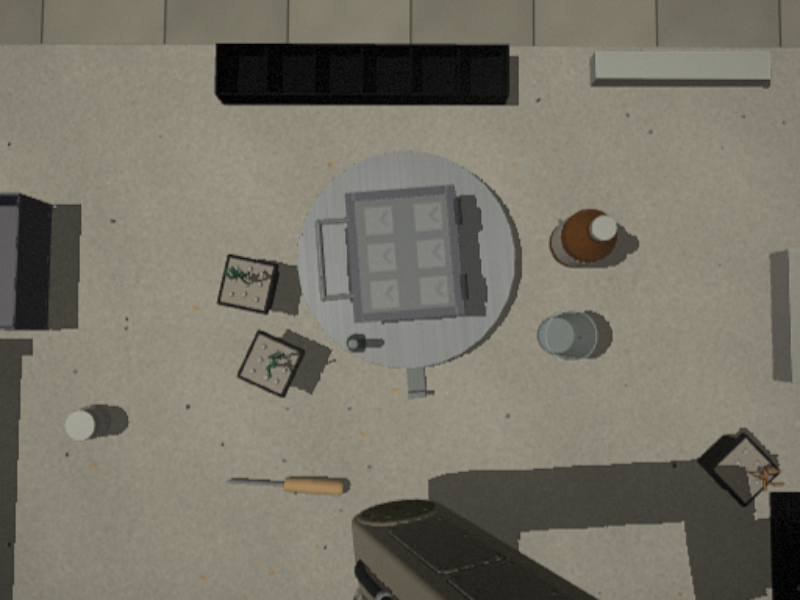

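View pics/b.png

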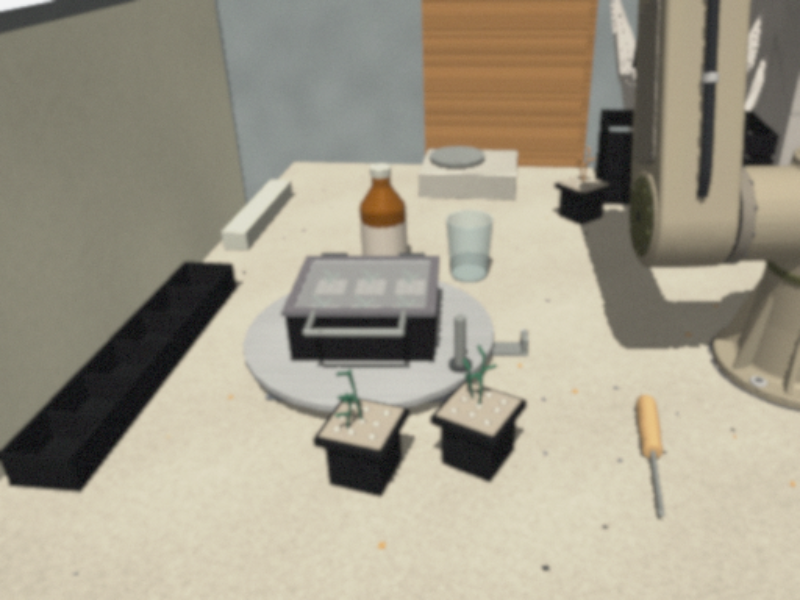

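The top view shows the disc centred near (406,258) of 800x600, the handle on the left (+y) at x≈322, the pin top at (356,343), and the tab at (417,385) below it. The pots are at left (250,285) and (272,363), with the bottle and beaker at right (585,240) and (568,335).

```bash
cat > h.py <<'E'
import numpy as np
def ray(c,u,v,z):
    f=c['img'].shape[0]/2/np.tan(np.radians(c['fov_y']/2))
    d=c['T'][:3,:3]@np.array([(u-c['cx'])/f,-(v-c['cy'])/f,-1]); o=c['T'][:3,3]
    return o+d*(z-o[2])/d[2]
E
python3 - <<'E'
import pickle,cv2,numpy as np
from h import ray
d=pickle.load(open('c0.pkl','rb'));c=d['top'];k=.64
# disc edge by hand-free mask: bluish-grey vs tan
im=c['img'].astype(int);m=((im[:,:,2]-im[:,:,0])>-4)&(im.sum(2)>200)
m=m.astype(np.uint8);m[:90]=0;m[240:]=0;m[:,:185]=0;m[:,335:]=0
m=cv2.morphologyEx(m,cv2.MORPH_OPEN,np.ones((3,3)))
cs=max(cv2.findContours(m,0,2)[0],key=cv2.contourArea)
h=cv2.convexHull(cs)[:,0]
P=np.array([ray(c,u,v,.037)[:2] for u,v in h])
A=np.c_[2*P,np.ones(len(P))];s=np.linalg.lstsq(A,(P**2).sum(1),rcond=None)[0]
print('disc fit',s[:2],np.sqrt(s[2]+s[:2]@s[:2]),len(P))
for n,u,v,z in [('disc L',298,258,.037),('disc R',516,258,.037),('disc T',403,151,.037),('disc B',406,367,.037),('pin',355,342,.115),('h1',318,221,.115),('h2',324,300,.115),('tab',417,385,.03),('lidTR',453,185,.118),('lidBR',464,317,.118),
 ('potb',272,363,.075),('pota',250,284,.075),('beaker',553,335,.0),('bottle',582,245,.0)]:
    print(n,ray(c,u*k,v*k,z).round(4))
cv2.imwrite('pics/c.png',cv2.resize(c['img'][90:250,180:350,::-1],None,fx=3.5,fy=3.5,interpolation=2))
E
```

```text
disc fit [0.62640114 0.01064724] 0.17174490968978232 20
disc L [0.6127 0.2053 0.037 ]
disc R [ 0.6145 -0.1634  0.037 ]
disc T [0.797  0.0286 0.037 ]
disc B [0.4301 0.0217 0.037 ]
pin [0.4728 0.102  0.115 ]
h1 [0.6633 0.1623 0.115 ]
h2 [0.5383 0.1513 0.115 ]
tab [0.3997 0.003  0.03  ]
lidTR [ 0.7212 -0.0509  0.118 ]
lidBR [ 0.5127 -0.0683  0.118 ]
potb [0.4375 0.2391 0.075 ]
pota [0.5656 0.2771 0.075 ]
beaker [ 0.4847 -0.2331  0.    ]
bottle [ 0.6419 -0.285   0.    ]
```

View pics/c.png

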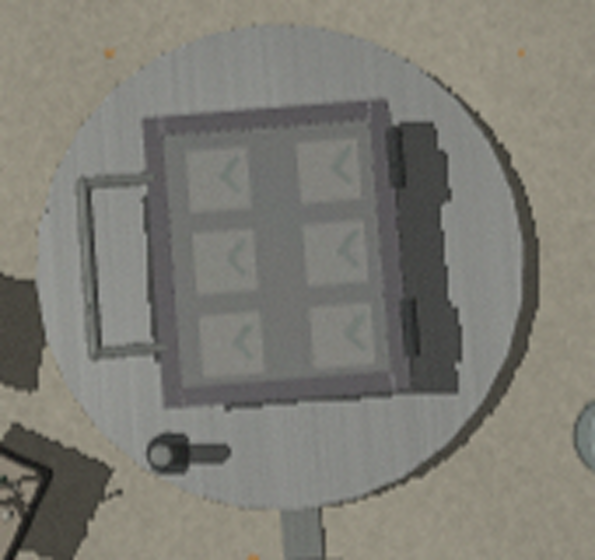

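The crop shows the handle bar at crop (90,270), the pin top at (165,455), and the tab at (303,530). The numbers agree: centre ≈(0.614,0.021), stand yaw ≈5°, pin ≈(0.472,0.103). I'll travel above the pin, then turn so the jaws close along the pin's tangent.

```bash

python3 -m jog '[[-1,0.0254,-0.0287,0,0],[-1,0.0254,-0.0287,0,0],[-1,0.0254,-0.0287,0,0],[-1,0.0254,-0.0287,0,0],[-1,0.0254,-0.0287,0,0]]' 60 >/dev/null
python3 -m jog '[[-1,0.0254,-0.0287,0,0],[-1,0.0254,-0.0287,0,0],[-1,0.0254,-0.0287,0,0],[-1,0.0254,-0.0287,0,0],[-1,0.0254,-0.0287,0,0]]' >/dev/null
python3 -m jog '[[-1,0.0254,-0.0287,0,0],[-1,0.0254,-0.0287,0,0],[-1,0.0254,-0.0287,0,0],[-1,0.0254,-0.0287,0,0],[-1,0.0254,-0.0287,0,0]]' >/dev/null
python3 -m jog '[[-1,0.0254,-0.0287,0,0],[-1,0.0254,-0.0287,0,0],[-1,0.0254,-0.0287,0,0],[-1,0.0254,-0.0287,0,0]]'
python3 -m jog '[[-1,0,0,0,-7],[-1,0,0,0,-7],[-1,0,0,0,-7],[-1,0,0,0,-7],[-1,0,0,0,-7]]' >/dev/null
python3 -m jog '[[-1,0,0,0,-7],[-1,0,0,0,-7],[-1,0,0,0,-7],[-1,0,0,0,-7],[-1,0,0,0,-7]]' >/dev/null
python3 -m jog '[[-1,0,0,0,-7],[-1,0,0,0,-7],[-1,0,0,0,-7],[-1,0,0,0,-7],[-1,0,0,0,-7]]' >/dev/null
python3 -m jog '[[-1,0,0,0,-7],[-1,0,0,0,-7],[-1,0,0,0,-7],[-1,0,0,0,-7],[-1,0,0,0,-1.4]]' 
cat >> h.py <<'E'
def tool(p,goal):
    from scipy.spatial.transform import Rotation as R
    q=p['orientation']; r=R.from_quat([q[1],q[2],q[3],q[0]]).as_matrix()
    return r.T@(np.array(goal)-p['tcp_pos']), np.degrees(np.arctan2(r[1,0],r[0,0])), r
E
python3 - <<'E'
from workcell import env
from h import *
import cv2
s=env.get_state();t=tool(s,[.472,.103,.09]);print(s['tcp_pos'],t[0],t[1],s['joint_pos'])
c=env.read_camera('wrist');print(c['T'],c['fov_y'],c['cx'],c['cy'])
cv2.imwrite('pics/d.png',c['img'][:,:,::-1])
E
```

```text
clock: 1.68
tcp_pos: [0.473, 0.103, 0.242]
orientation: [0.0, 0.991, 0.136, -0.0]
wrist_force: [1.0, -1.4, 0.0]
finger_gap: 0.0855
grip_force: 0.0
clock: 3.35
tcp_pos: [0.4725, 0.1009, 0.2419]
orientation: [-0.0, 0.257, 0.966, -0.0]
wrist_force: [0.2, -0.2, -0.1]
finger_gap: 0.0853
grip_force: 0.0
[0.47252584 0.10087279 0.24186451] [0.00139928 0.00167859 0.15186459] 150.18695068499053 [ 4.40542681e-02  1.36564382e-01 -1.81640561e-01  1.25356104e+00
 -1.21448128e-04  5.64389963e-01]
[[ 4.97049659e-01 -8.31207075e-01 -2.49071142e-01  4.10219092e-01]
 [ 8.67722093e-01  4.76156687e-01  1.42594454e-01  1.37083079e-01]
 [ 7.13707625e-05 -2.87001058e-01  9.57930262e-01  3.72357348e-01]
 [ 0.00000000e+00  0.00000000e+00  0.00000000e+00  1.00000000e+00]] 67.96343336644152 250.82033410484757 189.1284762255877
```

View pics/d.png

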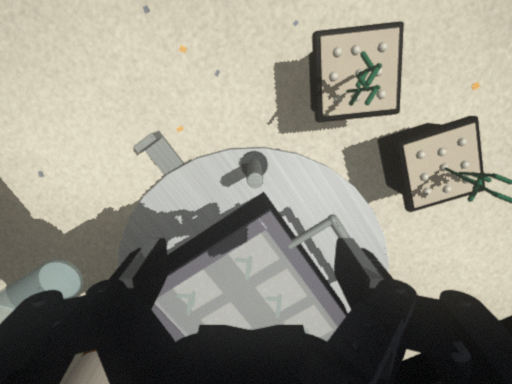

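The wrist picture shows the pin top at about (256,181), midway between the fingers (columns 140 and 365). The handle corner is at (335,220), clear to the right.

```bash
python3 - <<'E'
from workcell import env
from h import *
c=env.read_camera('wrist');p=ray(c,256,181,.115);print(p)
print(tool(env.get_state(),[p[0],p[1],.09])[0])
E
python3 -m jog '[[-0.2,0.0015,0,0.03,0],[-0.2,0,0,0.03,0],[-0.2,0,0,0.03,0],[-0.2,0,0,0,0],[-0.2,0,0,0,0]]'
```

```text
[0.47274517 0.10692046 0.115     ]
[0.0028315  0.00531422 0.15197831]
clock: 3.87
tcp_pos: [0.47, 0.1016, 0.1513]
orientation: [-0.002, 0.26, 0.966, -0.001]
wrist_force: [0.6, -0.3, 0.1]
finger_gap: 0.0511
grip_force: 0.0
```

```bash
python3 -m jog '[[-0.2,0.0005,0.004,0.02,0],[-0.2,0,0,0.02,0],[-0.2,0,0,0.02,0],[-0.2,0,0,0,0]]'
python3 -m jog '[[1,0,0,0,0],[1,0,0,0,0],[1,0,0,0,0],[1,0,0,0,0],[1,0,0,0,0]]' 60
python3 - <<'E'
from workcell import env
s=env.get_state();p=s['tcp_pos'];print(p)
import numpy as np
d=p[:2]-[.6136,.021];print(np.hypot(*d),np.degrees(np.arctan2(d[1],d[0])))
E
```

```text
clock: 4.2
tcp_pos: [0.4724, 0.1053, 0.0914]
orientation: [-0.001, 0.26, 0.966, -0.0]
wrist_force: [0.1, -0.0, -0.6]
finger_gap: 0.0512
grip_force: 0.0
clock: 4.62
tcp_pos: [0.4748, 0.1054, 0.0945]
orientation: [0.002, 0.259, 0.966, 0.001]
wrist_force: [-0.4, 0.3, 7.4]
finger_gap: 0.0141
grip_force: 58.5
[0.47475539 0.10543972 0.09452426]
0.1625050568024293 148.69371041844488
```

```bash
python3 -m jog '[[1,-0.0009,-0.0172,0,-6],[1,-0.0009,-0.0172,0,-6],[1,-0.0009,-0.0172,0,-6],[1,-0.0009,-0.0172,0,-6],[1,-0.0009,-0.0172,0,-6]]'
cat >c.py <<'E'
from workcell import env
import numpy as np
s=env.get_state();p=s['tcp_pos'];d=p[:2]-[.6136,.021];print(p,s['wrist_force'],np.hypot(*d),np.degrees(np.arctan2(d[1],d[0])))
E
python3 c.py
```

```text
clock: 5.03
tcp_pos: [0.4521, 0.0244, 0.0945]
orientation: [0.002, -0.003, 1.0, 0.002]
wrist_force: [0.4, 8.6, 5.2]
finger_gap: 0.0143
grip_force: 60.4
[0.45213076 0.02443514 0.09452709] [0.41947295 8.58123076 5.15546901] 0.16150577408657193 178.78125860373953
```

```bash
python3 -m jog '[[1,-0.0009,-0.0172,0,-6],[1,-0.0009,-0.0172,0,-6],[1,-0.0009,-0.0172,0,-6],[1,-0.0009,-0.0172,0,-6],[1,-0.0009,-0.0172,0,-6]]'
python3 c.py
python3 -m jog '[[1,-0.0009,-0.0172,0,-6],[1,-0.0009,-0.0172,0,-6],[1,-0.0009,-0.0172,0,-6],[1,-0.0009,-0.0172,0,-6],[1,-0.0009,-0.0172,0,-6]]'
python3 c.py
python3 -m jog '[[1,0,0,0,0],[1,0,0,0,0]]'; python3 c.py
```

```text
clock: 5.45
tcp_pos: [0.4751, -0.06, 0.0945]
orientation: [0.002, -0.261, 0.965, -0.001]
wrist_force: [4.8, 3.0, 2.0]
finger_gap: 0.0143
grip_force: 59.9
[ 0.47511473 -0.0599568   0.09454768] [4.83145151 3.01014248 2.02543157] 0.1604125138002622 -149.6899653403952
clock: 5.87
tcp_pos: [0.5355, -0.1182, 0.0945]
orientation: [0.003, -0.503, 0.864, 0.001]
wrist_force: [1.2, 13.4, 8.9]
finger_gap: 0.0145
grip_force: 60.7
[ 0.53553371 -0.11815352  0.09454308] [ 1.18436348 13.40937321  8.85264129] 0.15955578418914868 -119.29278775315221
clock: 6.03
tcp_pos: [0.536, -0.1184, 0.0945]
orientation: [0.003, -0.501, 0.866, -0.0]
wrist_force: [1.0, 7.9, 8.5]
finger_gap: 0.0145
grip_force: 62.9
[ 0.53603209 -0.11839196  0.09454013] [1.00559872 7.9308849  8.45410766] 0.15952084429604613 -119.09477125933556
```

```bash
python3 -m jog '[[-0.2,0,0,0,0],[-0.2,0,0,0,0],[-0.2,0,0,0,0],[-0.2,0,0,0,0]]' 
python3 -m jog '[[-0.2,0,0,-0.03,0],[-0.2,0,0,-0.03,0],[-0.2,0,0,-0.03,0],[-0.2,0,0,-0.03,0]]' 
python3 -m jog '[[-0.2,-0.0204,0.0282,0,0],[-0.2,-0.0204,0.0282,0,0],[-0.2,-0.0204,0.0282,0,0],[-0.2,-0.0204,0.0282,0,0]]'
python3 -m jog '[[-0.2,0,0,0,-7],[-0.2,0,0,0,-7],[-0.2,0,0,0,-7],[-0.2,0,0,0,-7],[-0.2,0,0,0,-7]]' 
python3 - <<'E'
from workcell import env
import cv2,pickle,numpy as np
c=env.read_camera('wrist');t=env.read_camera('top')
pickle.dump((c,t,env.get_state()),open('c1.pkl','wb'))
cv2.imwrite('pics/e.png',np.hstack([cv2.resize(x['img'][:,:,::-1],(400,300)) for x in(c,t)]))
cv2.imwrite('pics/f.png',c['img'][:,:,::-1])
E
```

```text
clock: 6.37
tcp_pos: [0.5332, -0.1197, 0.0926]
orientation: [0.0, -0.5, 0.866, -0.0]
wrist_force: [-0.3, 0.1, 0.1]
finger_gap: 0.0512
grip_force: 0.0
clock: 6.7
tcp_pos: [0.5327, -0.1195, 0.2135]
orientation: [-0.0, -0.5, 0.866, 0.0]
wrist_force: [0.2, -0.4, -1.0]
finger_gap: 0.0514
grip_force: 0.0
clock: 7.03
tcp_pos: [0.4756, 0.0084, 0.2125]
orientation: [0.0, -0.499, 0.867, -0.0]
wrist_force: [-0.0, -0.7, -0.5]
finger_gap: 0.0512
grip_force: 0.0
clock: 7.45
tcp_pos: [0.4762, 0.0077, 0.2124]
orientation: [0.0, 0.739, -0.674, 0.0]
wrist_force: [0.2, 0.3, -0.5]
finger_gap: 0.0515
grip_force: 0.0
```

View pics/e.png

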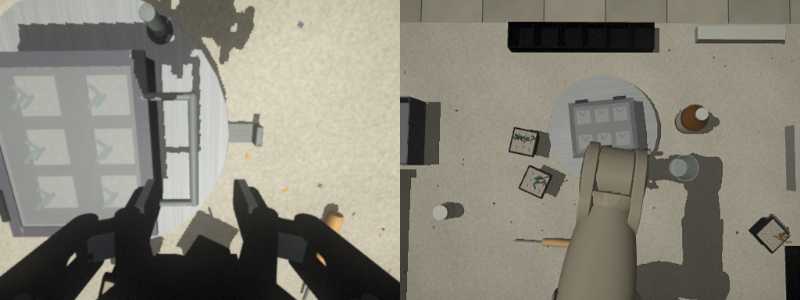

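View pics/f.png

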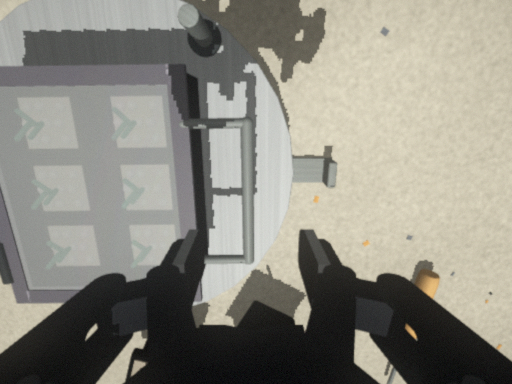

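The handle bar runs from about (249,122) to (250,260) in the wrist picture, between the fingers (columns 200 and 310). The lid is shut, the handle is over the tab, and the bystanders haven't moved.

```bash
python3 - <<'E'
import pickle
from h import *
c,t,s=pickle.load(open('c1.pkl','rb'))
a=ray(c,248.5,122,.115);b=ray(c,250,260,.115);m=(a+b)/2
print(a,b,np.linalg.norm(a-b),m,np.degrees(np.arctan2(*(a-b)[[1,0]])))
r=tool(s,[m[0],m[1],.107]);print(r[0],r[1])
h=m[:2]-[.6136,.021];print(np.hypot(*h),np.degrees(np.arctan2(h[1],h[0])))
E
```

```text
[ 0.48472412 -0.0515265   0.115     ] [0.47238431 0.0693192  0.115     ] 0.12147409145732356 [0.47855421 0.00889635 0.115     ] -84.16961278610111
[-0.00116426 -0.00242913  0.10536804] -85.02035009866817
0.1355871029533233 -174.87847580474698
```

```bash
python3 -m jog '[[0.3,0,-0.002,0.025,0],[0.3,0,0,0.02,0],[0.3,0,0,0,0],[0.3,0,0,0,0]]'
python3 -m jog '[[0.3,0,0,0.02,0],[0.3,0,0,0.02,0],[0.3,0,0,0.02,0],[0.3,0,0,0,0]]'
python3 -m jog '[[1,0,0,0,0],[1,0,0,0,0],[1,0,0,0,0],[1,0,0,0,0],[1,0,0,0,0]]' 40
python3 - <<'E'
from workcell import env
from h import *
s=env.get_state();t=tool(s,s['tcp_pos']);print(s['tcp_pos'],t[1],t[2][:,1])
a=np.radians(np.arange(0,46,3));print(np.c_[.22*(1-np.cos(a)),.22*np.sin(a)].round(4).tolist())
E
```

```text
clock: 7.88
tcp_pos: [0.4773, 0.0078, 0.1667]
orientation: [0.001, 0.736, -0.677, -0.001]
wrist_force: [0.8, 0.3, -0.2]
finger_gap: 0.0297
grip_force: 0.0
clock: 8.22
tcp_pos: [0.4768, 0.008, 0.1055]
orientation: [0.001, 0.737, -0.676, -0.002]
wrist_force: [-0.3, 0.4, -0.1]
finger_gap: 0.0295
grip_force: 0.0
clock: 8.63
tcp_pos: [0.4791, 0.0078, 0.1087]
orientation: [-0.001, 0.737, -0.676, 0.001]
wrist_force: [-2.1, 0.2, 6.7]
finger_gap: 0.0086
grip_force: 39.5
[0.47912932 0.00780375 0.10874206] -85.02246777122781 [-0.99622669 -0.08676591 -0.00201226]
[[0.0, 0.0], [0.0003, 0.0115], [0.0012, 0.023], [0.0027, 0.0344], [0.0048, 0.0457], [0.0075, 0.0569], [0.0108, 0.068], [0.0146, 0.0788], [0.019, 0.0895], [0.024, 0.0999], [0.0295, 0.11], [0.0355, 0.1198], [0.042, 0.1293], [0.049, 0.1385], [0.0565, 0.1472], [0.0644, 0.1556]]
```

```bash
python3 -m jog '[[1,0,-0.0003,-0.0115,0],[1,0,-0.0009,-0.0115,0],[1,0,-0.0015,-0.0114,0],[1,0,-0.0021,-0.0113,0],[1,0,-0.0027,-0.0112,0]]'
```

```text
clock: 9.05
tcp_pos: [0.486, 0.0087, 0.1649]
orientation: [-0.0, 0.737, -0.676, -0.0]
wrist_force: [1.8, 2.2, -3.5]
finger_gap: 0.0081
grip_force: 38.8
```

```bash
python3 -m jog '[[1,0,-0.0033,-0.0111,0],[1,0,-0.0038,-0.0108,0],[1,0,-0.0044,-0.0107,0],[1,0,-0.005,-0.0104,0],[1,0,-0.0055,-0.0101,0]]'
```

```text
clock: 9.47
tcp_pos: [0.5065, 0.0108, 0.2176]
orientation: [0.001, 0.737, -0.676, -0.001]
wrist_force: [-3.2, 1.2, -1.7]
finger_gap: 0.0084
grip_force: 38.8
```

```bash
python3 -m jog '[[1,0,-0.006,-0.0098,0],[1,0,-0.0065,-0.0095,0],[1,0,-0.007,-0.0092,0],[1,0,-0.0075,-0.0087,0],[1,0,-0.0079,-0.0084,0]]'
python3 -m jog '[[1,0,0,0,0],[1,0,0,0,0],[1,0,0,0,0]]'
python3 - <<'E'
from workcell import env
import cv2,numpy as np
s=env.get_state();print(s['tcp_pos'],s['wrist_force'],s['ft_torque'],s['qvel'].round(3))
a=[env.read_camera(n) for n in('side','wrist')]
cv2.imwrite('pics/g.png',np.hstack([cv2.resize(x['img'][:,:,::-1],(400,300)) for x in a]))
E
```

```text
clock: 9.88
tcp_pos: [0.5394, 0.0142, 0.2637]
orientation: [0.002, 0.737, -0.676, -0.002]
wrist_force: [-10.0, 2.2, 6.3]
finger_gap: 0.0085
grip_force: 39.0
clock: 10.13
tcp_pos: [0.5396, 0.0141, 0.2638]
orientation: [0.001, 0.737, -0.676, -0.002]
wrist_force: [-10.3, 1.1, 7.3]
finger_gap: 0.0085
grip_force: 39.9
[0.5395619  0.01405917 0.26383549] [-10.26100691   1.11267165   7.25634206] [0.29114445 2.26082765 0.15438492] [-0.001 -0.002 -0.007 -0.002 -0.    -0.001]
```

View pics/g.png

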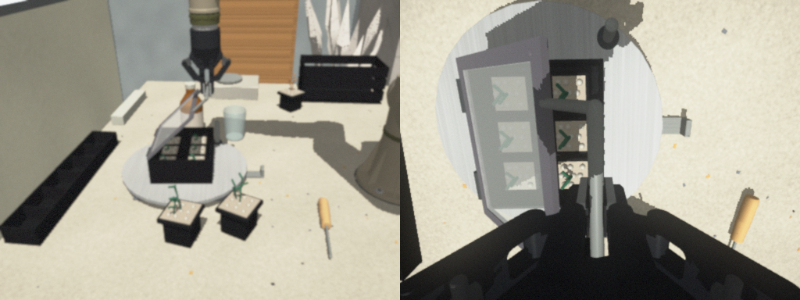

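The side view shows the lid open at about 45° and held by the fingers on the handle. The wrist view shows the bar between the pads and the handle side over the tab. The tool height puts the bar at z≈0.272 m, about 45°, and at rest.

```bash
python3 -c "
from workcell import env
print(env.hand_in())"
```

```text
the job is handed in; nothing more can be done
None
```

I turned the propagator to the wanted detent with the lid shut, then lifted the lid to about 45° and handed the job in with the gripper still holding the handle. No bystander looked moved in the last pictures; the judged result was not shown to me.

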